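# Swing the dispenser arm over the beaker and dispense

## Robot

A 6-joint arm with a two-finger parallel gripper is mounted at the origin on the work surface. World frame = base frame: x ahead of the robot, y to its left, z up, the work surface at z = 0. Lengths are in m, angles in rad, forces in N, time in s.
With the tool pointing down it reaches from about 0.35 to 0.775 m from the base axis. Payload 5.5 kg.
Tool frame: the origin (TCP) lies midway between the tips of the shut fingers; the grasp point (between the pads) lies behind it (env.grip_point_offset is the z of the grasp point in the tool frame, in m); z points along the fingers, y is the direction in which the jaws open and shut (so a half turn about z gives the same grasp; the last joint's range is limited). The gripper opens to 85 mm and grips with 20 to 120 N. Pads are 22 mm wide; open, the fingers measure 114 mm over their backs; the gripper's body (76 mm by 85 mm) begins 54 mm behind the grasp point. The pads swing forward as they close: fully open they stand 13 mm farther back than shut.
Start: joints at [-1.323, 0.313, 0.046, 1.304, 0, 1.431], TCP at [0.217, -0.532, 0.231] pointing down, gripper open.
Joint ranges: [-2.76, 2.76], [-0.86, 1.69], [-1.03, 1.26], [-2.2, 2.34], [-1.47, 1.5], [-3.14, 3.14]. Speed limits (rad/s): [2.57, 2.57, 3.14, 3.14, 3.14, 3.14].

## Interface

Orientations are given as a unit quaternion [w, x, y, z].
In Python, from workcell import env, viewer gives the robot as it stands. The module is installed in compiled form; this text tells all that it offers.
- The arm moves only by the shell command python3 -m inch 'ROWS' [OPENING] [FORCE]. ROWS is JSON, a list of rows, each a list of 2 entries, a list of its own where there are three numbers: the shift along the tool's x, y, z in m, then the turn about the tool's z in degrees. In form: [[[tx, ty, tz], spin], ...]. A call has 1 to 5 rows; each row is the pose to reach, as a shift and turn from the pose measured when the call began, along the tool's axes at that moment; what a row does not reach only later rows make up. A row lasts 1/12 s, in which the tool goes at most 41.7 mm and 7.16 degrees, less where a joint would pass 70% of its speed; a pose out of reach is approached as far as the arm can. A call with a gripper value outside its range is refused whole. OPENING is the closure, from 0 (fully open) to 1 (shut), set as the call begins (- or left out, the last holds). The fingers move at their own pace and stop on an object; FORCE is the grip in N (left out, the last holds). Time passes only in rows, so rows that repeat a pose let the fingers close. It gives the time, the measured TCP pose, the force and the opening at its end, in the units of the state.
- env.get_state(): the state, without advancing time (a new reading comes with each control period).
- viewer.read_camera(name): name is "scene" or "side" or "wrist"; returns a dict with "image" (400x640x3 uint8, red, green, blue), "depth" (400x640 float32, m along the optical axis (not along the pixel's ray), 0 where there is no reading), "vertical_fov" (degrees; the focal length in pixels is half the picture's height over the tangent of half this angle, whatever the lens; pixels are square), "cx", "cy" (the principal point, pixels), "R" (3x3) and "t" (3): a world point X has camera coordinates R X + t; the wrist camera has in their place "T_tool_cam" (4x4, takes a point from camera to tool coordinates, whose origin is the TCP and whose axes are the flange's). Camera axes: x right, y down, z forward; pixel columns grow to the right and rows downward; lengths in m; the calibration is good to about 2 mm. A picture is of the moment at which its call begins: read the wrist's pose just before it.
- env.hand_in(): hands the job in, once; it reports no verdict.
The state is a dict: "clock": time; "joint_pos": joint angles; "qvel": joint speeds; "tau": joint torques, N m; "tcp_pos": TCP position; "orientation": TCP orientation; "wrist_force": force on the tool from outside, world axes, zero at the start; "ft_torque": the same for the moment, N m; "finger_gap": finger opening in m.
Only numpy, scipy, OpenCV 4.12 (cv2) and the standard library are available. Lean on these libraries where they do the work, as an engineer would, in place of code of your own. Each camera call takes 0.05 s, during which the arm holds its last target. There are 200 camera calls.

## Task

With a fingertip, gently push the dispenser's swing arm round until its nozzle is over the middle of the beaker (not the tall narrow cylinder, nor the low dish), then press the button on the control unit fully down and let it up again. Do not press the button while the nozzle is anywhere else, and do not grip the arm. Leave the three vessels and the two vials standing where they are.

Things in the scene. Friction and masses are not known exactly. Their poses are not given: they have to be found in the camera images.
- post: fixed steel post of the dispenser, 32 mm thick on a round foot 100 mm wide and 18 mm high; origin at the middle of its underside on the table. Its place and yaw vary. The hub that carries the swing arm sits on top (hub 38 mm wide, top at 192 mm above the table).
- boom: the swing arm: level white bar 14 mm wide, 22 mm high (165 to 187 mm above the table), turning about the post's vertical axis. Origin on that axis at the bar's mid-height; the bar runs along this body's -x to 174 mm; its side is plain from 20 to 148 mm. Turns stiffly (0.25 N m, about 2 N at 120 mm out), no spring, stays where left; stops at 1.5 rad either side of the post's -x.
- nozzle (a point): tip of the thin steel nozzle that points down from the arm's end, 160 mm from the arm's axis, 137 mm above the table; above it a grey round head 22 mm wide. The three open vessels stand about 160 mm from the axis, below the nozzle's path
- beaker_rim (a point): centre of the mouth of the wide beaker: straight-sided white plastic vessel, 68 mm across, 85 mm high, wall 3 mm; this point is 85 mm above the table. Which of the three places round the post it has varies.
- beaker: the same beaker; origin at the middle of its underside, z axis up; loose, stands on the table
- cylinder: tall narrow white measuring cylinder, 30 mm across, 118 mm high, on a foot 62 mm wide; origin at the middle of its underside, z up; loose; to be left alone
- dish: low wide white dish, 84 mm across, 24 mm high; origin at the middle of its underside, z up; loose; to be left alone
- vial_a: small capped glass vial, 24 mm across, 55 mm high, standing close to the post; origin at the middle of its underside, z up; loose; to be left alone
- vial_b: second such vial, on the robot's side of the vessels; origin at the middle of its underside, z up; loose; to be left alone
- console: control unit: fixed white box 110 x 90 mm, 45 mm high, at the left or right of the work (a tip box of like size, 54 mm high, stands on the other side); origin at the middle of its underside
- dispense_top (a point): middle of the top of the round grey push button (30 mm across, in a black housing) on the control unit's top; pressed straight down
- dispense (a joint): travel of that button, 0 m up, 0.006 m fully down; a spring brings it back; fully down takes 4 N
Not all that is in view belongs to the job. Leave any green look-alike of the console alone.

How it is judged:
On the way, in this order (a step that is already met when the one before it is completed fails the run):
1. the nozzle stands over the middle of the beaker (within 15 mm) (horizontal distance between nozzle and beaker_rim below 0.015 m), for 0.3 s.
2. the button is pressed down, with the nozzle over the beaker (horizontal distance between nozzle and beaker_rim below 0.015 m and value of joint dispense above 0.0045 m), for 0.05 s.
At the end, for the whole second after the job is handed in: The nozzle is over the beaker, within 15 mm of the centre of its mouth seen from above; the button is up again (within 1.5 mm); all three vessels and both vials stand upright within 15 mm of where they were (horizontal distance between nozzle and beaker_rim below 0.015 m and value of joint dispense below 0.0015 m and distance of each of beaker, cylinder, dish, vial_a, vial_b from where it was at the start of the episode below 0.015 m and angle between each of beaker, cylinder, dish, vial_a, vial_b's own z axis and vertical below 0.1 rad); the robot touches nothing.
It fails at once if the button is pressed (more than 3 mm) while the nozzle is more than 15 mm from the beaker's centre (value of joint dispense above 0.003 m and horizontal distance between nozzle and beaker_rim above 0.015 m).
It fails at once if the arm is gripped or shoved hard (more than 20 N from the fingers) (contact force between the fingers and boom above 20 N).
It fails at once if a vessel or vial is moved by more than 15 mm or lifted by more than 10 mm (distance of any of beaker, cylinder, dish, vial_a, vial_b from where it was at the start of the episode above 0.015 m or height (world z) of any of beaker, cylinder, dish, vial_a, vial_b above 0.01 m).
It fails at once if a vessel or vial is tipped (angle between any of beaker, cylinder, dish, vial_a, vial_b's own z axis and vertical above 0.35 rad).
It also fails if it takes over 45 s, if anything falls off the work surface, if the arm or the gripper's body presses on something with over 40 N, if the wrist force passes 120 N, or if a joint passes its speed limit or range.

## Working session

There is one attempt and no reset: what is moved stays moved. The work goes in short steps, Python scripts to look and compute and a shell command to move; the robot and the scene stay as the last step left them, time stands still between calls to the robot, and variables do not carry over. Pictures are saved under pics/ and viewed, on a budget of 10 in all, crops included, one or two more only if the job needs it, and the job is handed in when it is done.

```bash
mkdir -p pics; cat > h.py <<'E'
import numpy as np, cv2
from workcell import env, viewer
def shot(name,fn):
    s=env.get_state(); d=viewer.read_camera(name)
    cv2.imwrite('pics/'+fn+'.png',cv2.cvtColor(d['image'],cv2.COLOR_RGB2BGR))
    np.savez('pics/'+fn+'.npz',state_p=s['tcp_pos'],state_q=s['orientation'],**d); return d
def world(fn,u,v,z=None):
    """pixel->world, by depth or by plane height z (fixed cams)"""
    d=np.load('pics/'+fn+'.npz'); f=200/np.tan(np.radians(float(d['vertical_fov']))/2)
    ray=np.array([(u-d['cx'])/f,(v-d['cy'])/f,1.])
    R=d['R'];t=d['t']
    if z is None: return R.T@(ray*d['depth'][int(round(v)),int(round(u))]-t)
    o=-R.T@t; r=R.T@ray; return o+r*(z-o[2])/r[2]
E
python3 - <<'E'
from h import *
for n in('scene','side'):
    d=shot(n,n+'0'); print(n,d['vertical_fov'],-d['R'].T@d['t'],d['R'][2])
print(env.get_state())
E
```

```text
scene 52.64248356803165 [1.06427551 0.43450002 0.71379078] [-0.60971947 -0.50457364 -0.61126722]
side 44.19133853384453 [-0.09141951  0.87278351  1.03457863] [ 0.41489372 -0.65752974 -0.62890209]
{'clock': 0.1, 'joint_pos': array([-1.32257764e+00,  3.13893600e-01,  4.50809262e-02,  1.30361750e+00,
       -2.67585648e-05,  1.43120680e+00]), 'qvel': array([-0.0022239 , -0.00146791,  0.00296539, -0.00217704, -0.00146088,
        0.00079381]), 'tau': array([ 1.49399359e-03, -4.81725168e+01,  2.99244958e+01,  1.26886839e-02,
       -2.42394763e-04, -6.87911594e-06]), 'tcp_pos': array([ 0.21731486, -0.53184547,  0.23051132]), 'orientation': array([-8.14993777e-04,  9.81259098e-01,  1.92691242e-01, -5.77086630e-05]), 'wrist_force': array([-0.52449186, -0.44530451, -0.99878244]), 'ft_torque': array([ 0.00788567, -0.005147  ,  0.00720389]), 'finger_gap': 0.08514676456487083}
```

View pics/scene0.png

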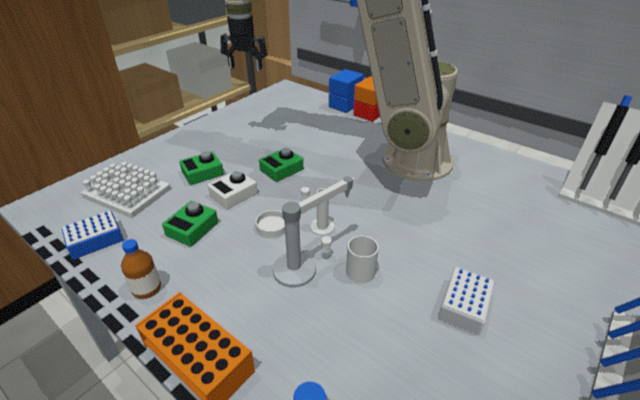

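View pics/side0.png

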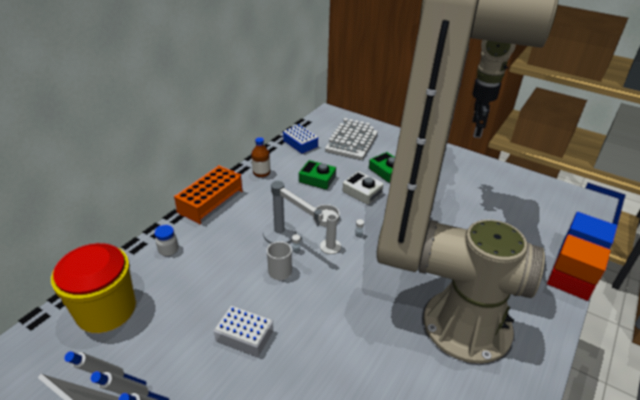

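Scene picture: post hub at about (292,210), boom end (348,186), beaker mouth (362,245), cylinder (322,200), dish (270,223), vials (327,245) and (305,192), and the white console's button at (238,177). I'll enlarge both views for accuracy.

```bash
python3 - <<'E'
import cv2
a=cv2.imread('pics/scene0.png')[150:300,190:390]; cv2.imwrite('pics/sc.png',cv2.resize(a,None,fx=4,fy=4,interpolation=cv2.INTER_CUBIC))
a=cv2.imread('pics/side0.png')[150:290,235:395]; cv2.imwrite('pics/sd.png',cv2.resize(a,None,fx=4,fy=4,interpolation=cv2.INTER_CUBIC))
E
```

```text
(no output)
```

View pics/sc.png

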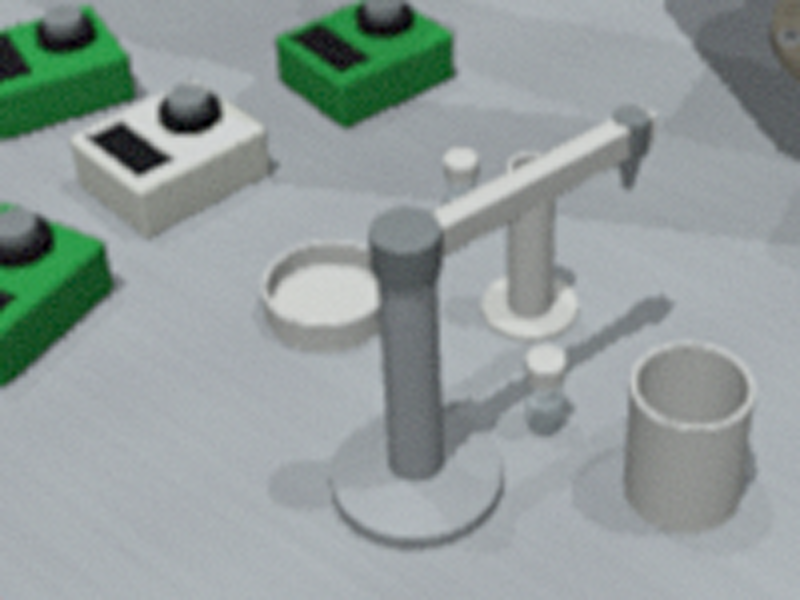

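View pics/sd.png

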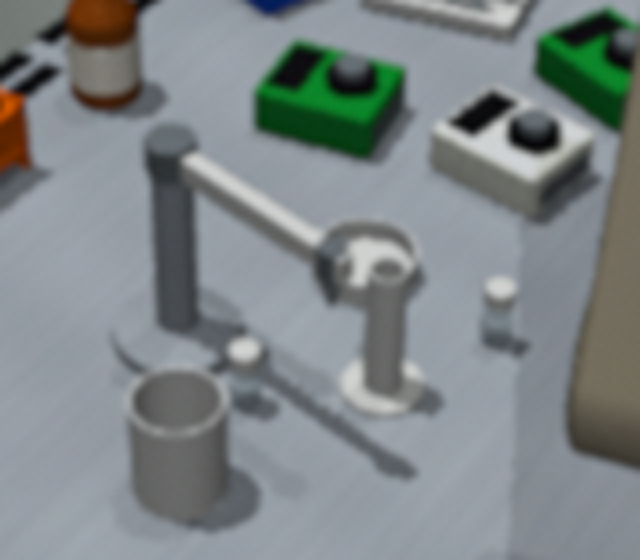

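```bash
python3 - <<'E'
from h import *
S=lambda x,y,z=None: world('scene0',190+x/4-.4,150+y/4-.4,z)
D=lambda x,y,z=None: world('side0',235+x/4-.4,150+y/4-.4,z)
p=lambda n,*a: print(n,*[np.round(q,3) for q in a])
p('hub',S(406,229,.192),D(171,142,.192))
p('beaker',S(690,387,.085),D(179,400,.085))
p('cyl',S(530,303,.006),D(387,268,.118))
p('dish',S(326,285,.024))
p('tip',S(629,187,.137),D(331,300,.137))
p('va',S(547,356,.055),D(245,348,.055)); p('vb',S(461,157,.055),D(501,287,.055))
p('button depth',S(190,97),D(535,125),S(225,130),D(500,130))
p('button z',S(190,97,.065),D(535,125,.065))
p('green',S(385,5,.065),S(20,230,.065))
E
```

```text
hub [ 0.6   -0.002  0.192] [ 0.6   -0.001  0.192]
beaker [0.509 0.12  0.085] [0.509 0.118 0.085]
cyl [ 0.441 -0.044  0.006] [ 0.446 -0.046  0.118]
dish [ 0.525 -0.145  0.024]
tip [0.441 0.028 0.137] [0.448 0.023 0.137]
va [0.514 0.026 0.055] [0.521 0.024 0.055]
vb [ 0.396 -0.138  0.055] [ 0.4   -0.139  0.055]
button depth [ 0.472 -0.323  0.066] [ 0.47  -0.317  0.068] [ 0.466 -0.298  0.044] [ 0.504 -0.322  0.046]
button z [ 0.472 -0.324  0.065] [ 0.472 -0.321  0.065]
green [ 0.294 -0.299  0.065] [ 0.64  -0.298  0.065]
```

Both views agree within a few mm. The nozzle sits about 10° off the post's −x and the beaker about 53° towards +y, so the push starts from the −y side. I'll go there with the fingers shut and z high.

```bash
cat >> h.py <<'E'
def go(x,y,z,yaw=None):
    from scipy.spatial.transform import Rotation as Ro
    s=env.get_state(); q=s['orientation']; R=Ro.from_quat([*q[1:],q[0]]).as_matrix()
    d=R.T@(np.array([x,y,z])-s['tcp_pos']); y0=np.degrees(np.arctan2(R[1,0],R[0,0]))
    print('t',s['clock'],'tcp',np.round(s['tcp_pos'],4),'yaw',round(y0,1),'shift mm',np.round(d*1e3,1),'spin',None if yaw is None else round(y0-yaw,1),'F',np.round(s['wrist_force'],1),'gap',round(s['finger_gap'],3),'j6',round(s['joint_pos'][5],2))
E
python3 -c "from h import *; go(.49,-.035,.23,37)"
```

```text
t 0.1 tcp [ 0.2173 -0.5318  0.2305] yaw 22.2 shift mm [ 440.3 -356.8    1.2] spin -14.8 F [-0.5 -0.4 -1. ] gap 0.085 j6 1.43
```

```bash
python3 -m inch '[[[0.030,-0.024,0],-5],[[0.060,-0.048,0],-10],[[0.090,-0.073,0],-14.8],[[0.120,-0.097,0],-14.8],[[0.150,-0.121,0],-14.8]]' 1 20; python3 -c "from h import *; go(.49,-.035,.23,37)"
```

```text
clock: 0.52
tcp_pos: [0.3107, -0.3613, 0.2303]
orientation: [-0.001, 0.948, 0.317, 0.0]
wrist_force: [1.3, 0.5, -0.1]
finger_gap: 0.0253
t 0.5167 tcp [ 0.3107 -0.3613  0.2303] yaw 37.0 shift mm [ 339.6 -152.7    0.9] spin -0.0 F [ 1.3  0.5 -0.1] gap 0.025 j6 1.47
```

```bash
python3 -m inch '[[[0.037,-0.016,0],0],[[0.074,-0.033,0],0],[[0.111,-0.050,0],0],[[0.148,-0.066,0],0],[[0.185,-0.083,0],0]]'; python3 -m inch '[[[0.037,-0.016,0],0],[[0.074,-0.033,0],0],[[0.111,-0.050,0],0],[[0.148,-0.068,0],0],[[0.148,-0.068,0],0]]';  python3 -c "from h import *; go(.49,-.035,.17,37)"
```

```text
clock: 0.93
tcp_pos: [0.4088, -0.1818, 0.2304]
orientation: [-0.001, 0.948, 0.317, -0.0]
wrist_force: [0.6, -0.7, 0.0]
finger_gap: -0.0001
clock: 1.35
tcp_pos: [0.4882, -0.0325, 0.2304]
orientation: [-0.002, 0.947, 0.321, 0.001]
wrist_force: [0.2, -0.3, -0.6]
finger_gap: -0.0
t 1.35 tcp [ 0.4882 -0.0325  0.2304] yaw 37.4 shift mm [-0.3  3.3 60.4] spin 0.4 F [ 0.2 -0.3 -0.6] gap -0.0 j6 2.25
```

```bash
python3 -m inch '[[[0,0.003,0.03],0.4],[[0,0.003,0.059],0.4],[[0,0.003,0.059],0.4]]'; python3 - <<'E'
from h import *
shot('scene','s1'); a=cv2.imread('pics/s1.png')[140:290,230:430]; cv2.imwrite('pics/s1c.png',cv2.resize(a,None,fx=4,fy=4,interpolation=cv2.INTER_CUBIC))
go(.549-.018*.8,.079-.018*.6,.171,37)
E
```

```text
clock: 1.6
tcp_pos: [0.4863, -0.0332, 0.1661]
orientation: [-0.005, 0.948, 0.318, -0.003]
wrist_force: [-2.0, -0.5, -0.3]
finger_gap: -0.0001
t 1.65 tcp [ 0.4872 -0.0338  0.1687] yaw 37.0 shift mm [ 99.2 -52.9  -2. ] spin 0.0 F [-0.3 -0.2  0.4] gap 0.0 j6 2.26
```

View pics/s1c.png

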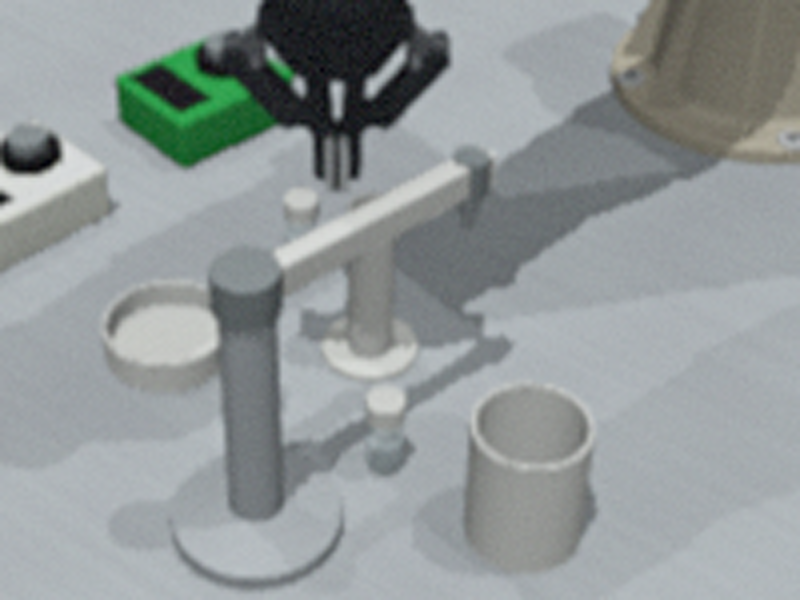

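The shut fingers stand behind the boom's middle (about (335,180) in the crop), with the boom plain in front. I'll push slowly, about three quarters of the way first.

```bash
python3 -m inch '[[[0.006,-0.004,0],0],[[0.012,-0.008,0],0],[[0.018,-0.012,0],0],[[0.024,-0.016,0],0],[[0.030,-0.020,0],0]]'; python3 -m inch '[[[0.006,-0.004,0],0],[[0.012,-0.008,0],0],[[0.018,-0.012,0],0],[[0.024,-0.016,0],0],[[0.030,-0.020,0],0]]';  python3 -m inch '[[[0.005,-0.003,0],0],[[0.009,-0.005,0],0],[[0.009,-0.005,0],0]]'; python3 - <<'E'
from h import *
shot('scene','s2'); a=cv2.imread('pics/s2.png')[140:290,230:430]; cv2.imwrite('pics/s2c.png',cv2.resize(a,None,fx=4,fy=4,interpolation=cv2.INTER_CUBIC))
go(.525,.068,.17,37)
E
```

```text
clock: 2.07
tcp_pos: [0.4997, 0.0005, 0.1699]
orientation: [-0.003, 0.948, 0.318, -0.002]
wrist_force: [-2.8, -3.1, 1.8]
finger_gap: -0.0001
clock: 2.48
tcp_pos: [0.5126, 0.0348, 0.1702]
orientation: [-0.003, 0.948, 0.318, -0.001]
wrist_force: [-0.5, -4.3, -0.6]
finger_gap: -0.0
clock: 2.73
tcp_pos: [0.5175, 0.0454, 0.1702]
orientation: [-0.003, 0.948, 0.318, -0.001]
wrist_force: [0.4, 0.6, -0.1]
finger_gap: -0.0001
t 2.7833 tcp [0.5172 0.0452 0.1702] yaw 37.1 shift mm [ 20.  -13.5   0.3] spin 0.1 F [-0.7  1.   0.4] gap -0.0 j6 2.42
```

View pics/s2c.png

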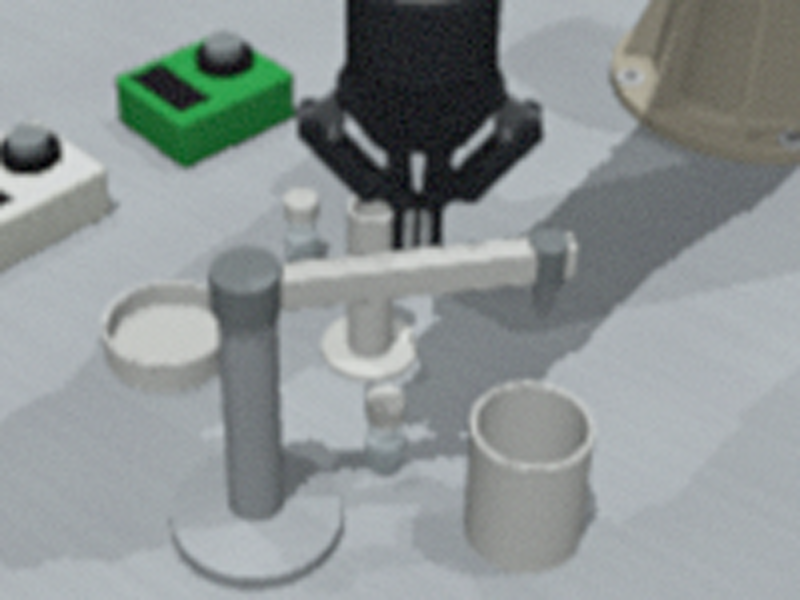

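The boom has followed; the nozzle tip is now at crop (545,311), the beaker mouth at (531,424).

```bash
python3 - <<'E'
from h import *
S=lambda x,y,z=None: world('s2',230+x/4-.4,140+y/4-.4,z)
A=np.array([.6,-.0015])
for n,p in(('tip',S(545,311,.137)),('head',S(552,240,.19)),('beaker',S(531,424,.085))):
    d=p[:2]-A; print(n,p.round(4),np.hypot(*d).round(4),np.degrees(np.arctan2(d[1],-d[0])).round(1))
s=env.get_state()['tcp_pos'][:2]-A
print(np.degrees(np.arctan2(s[1],-s[0])),np.hypot(*s))
E
```

```text
tip [0.4761 0.1031 0.137 ] 0.1622 40.2
head [0.4804 0.1054 0.19  ] 0.1605 41.8
beaker [0.5071 0.1189 0.085 ] 0.152 52.3
29.431341407395067 0.0950906777468429
```

```bash
python3 -m inch '[[[0.005,-0.0015,0],0],[[0.010,-0.003,0],0],[[0.015,-0.0045,0],0],[[0.0187,-0.0057,0],0],[[0.0187,-0.0057,0],0]]';  python3 - <<'E'
from h import *
shot('scene','s3'); a=cv2.imread('pics/s3.png')[140:290,230:430]; cv2.imwrite('pics/s3c.png',cv2.resize(a,None,fx=4,fy=4,interpolation=cv2.INTER_CUBIC))
go(.525,.068,.17,37)
E
```

```text
clock: 3.2
tcp_pos: [0.5291, 0.0619, 0.1701]
orientation: [-0.004, 0.948, 0.318, -0.001]
wrist_force: [0.5, 0.5, 0.9]
finger_gap: 0.0002
t 3.25 tcp [0.529  0.062  0.1702] yaw 37.1 shift mm [ 0.5 -7.2  0.2] spin 0.1 F [-0.1  0.1  0.6] gap 0.0 j6 2.46
```

View pics/s3c.png

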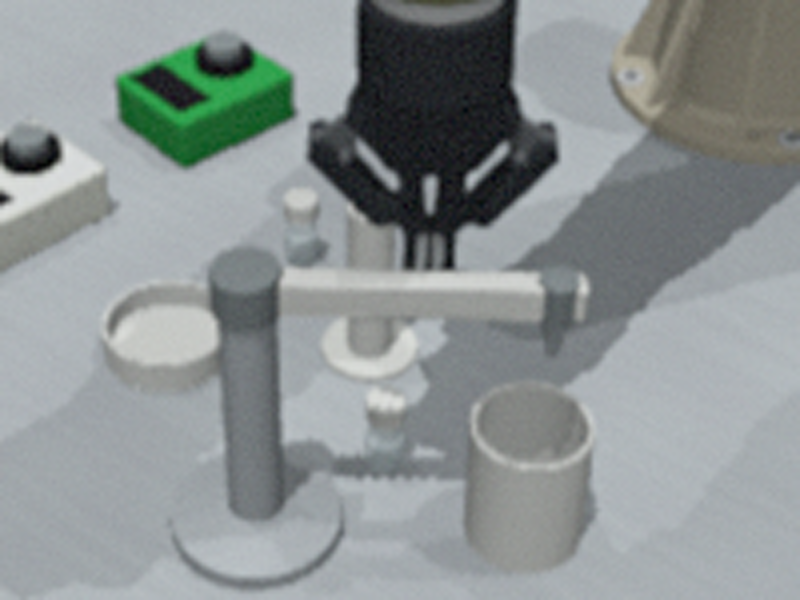

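Tip now at crop (553,354), head top (561,277). I'll back off and check the boom from the side camera too.

```bash
python3 -m inch '[[[-0.010,0.004,0],0],[[-0.030,0.010,0],0],[[-0.030,0.010,-0.03],0],[[-0.030,0.010,-0.06],0],[[-0.030,0.010,-0.06],0]]';  python3 - <<'E'
from h import *
A=np.array([.6,-.0015])
S=lambda x,y,z=None: world('s3',230+x/4-.4,140+y/4-.4,z)
for n,p in(('tip',S(553,354,.137)),('head',S(561,277,.19)),('beaker',S(531,424,.085))):
    d=p[:2]-A; print(n,p.round(4),np.hypot(*d).round(4),np.degrees(np.arctan2(d[1],-d[0])).round(1))
shot('side','d4'); a=cv2.imread('pics/d4.png')[150:290,235:395]; cv2.imwrite('pics/d4c.png',cv2.resize(a,None,fx=4,fy=4,interpolation=cv2.INTER_CUBIC))
go(.472,-.322,.23,37)
E
```

```text
clock: 3.67
tcp_pos: [0.5132, 0.0348, 0.2354]
orientation: [-0.003, 0.948, 0.318, 0.003]
wrist_force: [2.5, -0.6, 0.6]
finger_gap: 0.0001
tip [0.5025 0.1253 0.137 ] 0.1599 52.4
head [0.503  0.1254 0.19  ] 0.1598 52.6
beaker [0.5071 0.1189 0.085 ] 0.152 52.3
t 3.7167 tcp [0.5129 0.0349 0.2334] yaw 37.1 shift mm [-248.   259.9    0.6] spin 0.1 F [-0.3  0.5 -0. ] gap -0.0 j6 2.4
```

View pics/d4c.png

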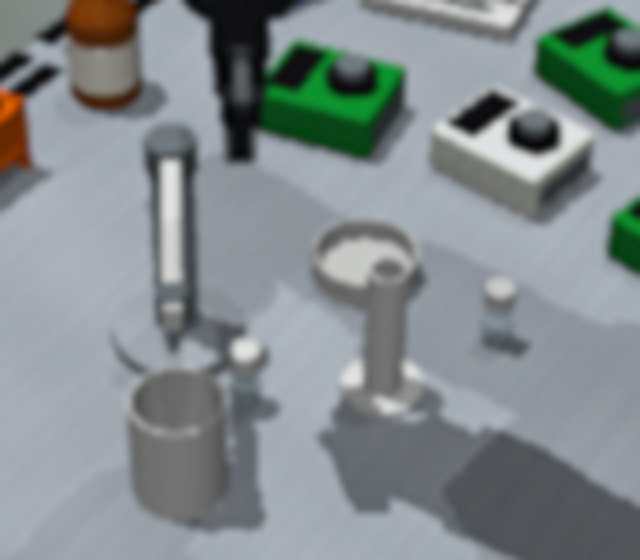

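Tip at side crop (174,348), beaker mouth (179,400). I'll check those numbers, then travel to above the button.

```bash
python3 - <<'E'
from h import *
D=lambda x,y,z: world('d4',235+x/4-.4,150+y/4-.4,z)
t=D(174,348,.137);b=D(179,400,.085);print(t,b,np.hypot(*(t-b)[:2]))
E
python3 -m inch '[[[-0.028,0.029,0],0],[[-0.056,0.058,0],0],[[-0.084,0.087,0],0],[[-0.112,0.116,0],0],[[-0.140,0.145,0],0]]';python3 -m inch '[[[-0.028,0.029,0],0],[[-0.056,0.058,0],0],[[-0.084,0.087,0],0],[[-0.108,0.115,0],0],[[-0.108,0.115,0],0]]'; python3 -c "
from h import *; go(.472,-.322,.11,37)"
```

```text
[0.50817892 0.122004   0.137     ] [0.50909534 0.11800564 0.085     ] 0.004102035290967679
clock: 4.13
tcp_pos: [0.4878, -0.1666, 0.2313]
orientation: [-0.003, 0.948, 0.319, 0.003]
wrist_force: [1.2, -0.3, -0.5]
finger_gap: -0.0002
clock: 4.55
tcp_pos: [0.47, -0.3299, 0.2285]
orientation: [-0.002, 0.949, 0.316, 0.002]
wrist_force: [-0.3, -0.2, -0.3]
finger_gap: 0.0002
t 4.55 tcp [ 0.47   -0.3299  0.2285] yaw 36.8 shift mm [  5.6  -4.8 118.6] spin -0.2 F [-0.3 -0.2 -0.3] gap 0.0 j6 1.74
```

Nozzle is 4–8 mm from the beaker centre by the two cameras, inside 15 mm. Now descend to above the button and check.

```bash
python3 -m inch '[[[0.0056,-0.0048,0.035],0],[[0.0056,-0.0048,0.07],0],[[0.0056,-0.0048,0.1],0],[[0.0056,-0.0048,0.133],0],[[0.0056,-0.0048,0.133],0]]'; python3 - <<'E'
from h import *
d=shot('scene','s5'); a=cv2.imread('pics/s5.png')[120:240,180:340]; b=cv2.imread('pics/s5.png')[200:280,280:400]
shot('side','d5'); c=cv2.imread('pics/d5.png')[150:230,320:420]
R=lambda i:cv2.resize(i,(400,300),interpolation=cv2.INTER_CUBIC)
cv2.imwrite('pics/s5c.png',np.hstack([R(a),R(c)]))
go(.472,-.322,.06,37)
E
```

```text
clock: 4.97
tcp_pos: [0.4679, -0.3179, 0.0886]
orientation: [-0.008, 0.949, 0.316, -0.0]
wrist_force: [-1.4, 1.3, -1.2]
finger_gap: 0.0002
t 5.0667 tcp [ 0.4709 -0.3206  0.0946] yaw 36.8 shift mm [-0.2  2.  34.6] spin -0.2 F [ 0.1 -0.5  0.4] gap -0.0 j6 1.76
```

View pics/s5c.png

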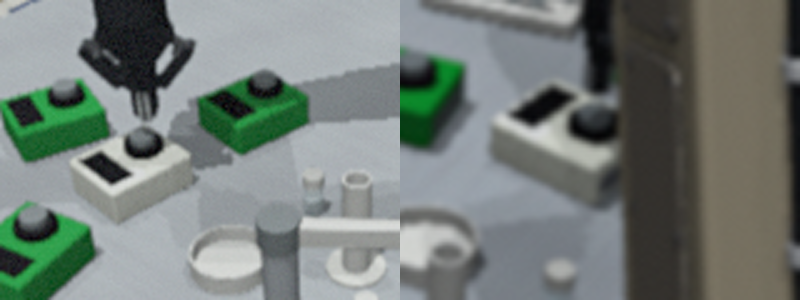

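The fingertips stand centred above the grey button of the white console (left panel about (145,115) above (143,140)). Pressing in small steps.

```bash
python3 -m inch '[[[0,0.002,0.007],0],[[0,0.002,0.014],0],[[0,0.002,0.021],0],[[0,0.002,0.025],0],[[0,0.002,0.027],0]]';  python3 -m inch '[[[0,0,0.002],0],[[0,0,0.004],0],[[0,0,0.004],0]]'; python3 -c "
from h import *; go(.472,-.322,.06,37)"
```

```text
clock: 5.48
tcp_pos: [0.4721, -0.3218, 0.0673]
orientation: [-0.004, 0.949, 0.316, 0.002]
wrist_force: [-0.4, 0.2, -0.4]
finger_gap: -0.0
clock: 5.73
tcp_pos: [0.4721, -0.3218, 0.0634]
orientation: [-0.004, 0.949, 0.316, 0.002]
wrist_force: [-0.2, 1.2, 3.1]
finger_gap: 0.0002
t 5.7333 tcp [ 0.4721 -0.3218  0.0634] yaw 36.8 shift mm [-0.2  0.1  3.4] spin -0.2 F [-0.2  1.2  3.1] gap 0.0 j6 1.76
```

```bash
python3 -m inch '[[[0,0,0.0015],0],[[0,0,0.003],0],[[0,0,0.003],0]]'; python3 -m inch '[[[0,0,0.001],0],[[0,0,0.0015],0],[[0,0,0.0015],0]]'
```

```text
clock: 5.98
tcp_pos: [0.4721, -0.3219, 0.061]
orientation: [-0.004, 0.949, 0.316, 0.002]
wrist_force: [-1.5, 1.2, 5.0]
finger_gap: 0.0003
clock: 6.23
tcp_pos: [0.4722, -0.3219, 0.0609]
orientation: [-0.004, 0.949, 0.316, 0.002]
wrist_force: [-3.5, 3.1, 10.8]
finger_gap: -0.0002
```

The button is on its stop: force rises to 11 N with no further travel. Releasing and lifting clear.

```bash
python3 -m inch '[[[0,0,-0.005],0],[[0,0,-0.015],0],[[0,0,-0.04],0],[[0,0,-0.08],0],[[0,0,-0.11],0]]'; python3 -m inch '[[[0,0,-0.02],0],[[0,0,-0.02],0],[[0,0,-0.02],0]]'; python3 - <<'E'
from h import *
shot('scene','s6'); a=cv2.imread('pics/s6.png')[140:290,200:400]; cv2.imwrite('pics/s6c.png',cv2.resize(a,None,fx=4,fy=4,interpolation=cv2.INTER_CUBIC))
go(.47,-.32,.2); print(np.abs(env.get_state()['qvel']).max())
E
```

```text
clock: 6.65
tcp_pos: [0.472, -0.3228, 0.1731]
orientation: [-0.003, 0.949, 0.316, 0.002]
wrist_force: [1.3, -0.8, -0.1]
finger_gap: 0.0001
clock: 6.9
tcp_pos: [0.473, -0.3238, 0.1951]
orientation: [-0.002, 0.949, 0.316, 0.003]
wrist_force: [-0.7, 0.3, -0.3]
finger_gap: -0.0003
t 6.95 tcp [ 0.4722 -0.3231  0.1934] yaw 36.8 shift mm [ 0.1 -3.8 -6.5] spin None F [-0.4  0.4 -0.2] gap -0.0 j6 1.76
0.035168662817756095
```

View pics/s6c.png

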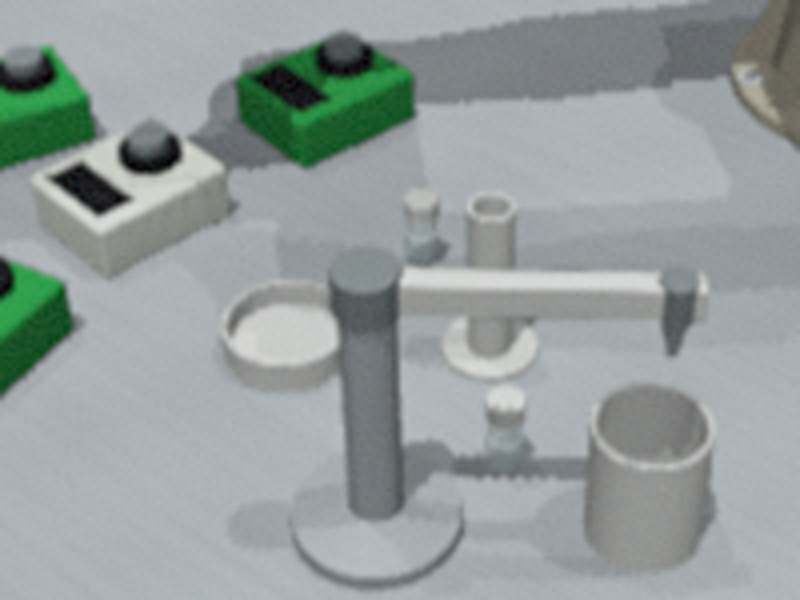

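The boom is unmoved (tip at crop (673,354), the same place as before), the button is up, all vessels and vials are standing, and the robot is clear. Handing in.

```bash
python3 -c "
from workcell import env; print(env.hand_in())"
```

```text
the job is handed in; nothing more can be done
None
```

I pushed the swing arm with the shut fingertips from about 10° to about 52.5°, which put the nozzle over the beaker. I then pressed the white console's button down to its stop, let it up again, lifted clear and handed in at about 7 s on the robot's clock.

- **Nozzle position:** the two cameras disagreed slightly, giving 8 mm (scene) and 4 mm (side) from the beaker's centre. Both are inside the 15 mm limit, and the arm looked unmoved in the last picture.
- **Button:** the fingertips went down about 6 mm, from about 67 to 61 mm. The force then rose from 5 to 11 N with no further travel, so I took it as fully down. I saw it up again in the last picture but could not read its joint value.
- **Force on the arm:** the wrist force, read only at the end of each move, stayed below about 5 N while pushing.
- **Vessels and vials:** all five were upright and looked to be in their places by eye in the last picture. I did not measure their final positions.
- **Robot:** it ended clear of everything, about 130 mm above the button.

I viewed 10 pictures. None of my checks failed, and the hand-in gave no verdict.

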